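# Lift the hot ramekin with the ratchet dish lifter

### The job

The white ramekin on the chopping board is straight from the oven and must not be touched by the gripper: fetch the dish lifter, holding it by its fixed grip and trigger together, and stand it on the board with one jaw either side of the ramekin. Pump the trigger until both jaws bear firmly on the ramekin, but squeeze gently, because a hard squeeze would crack it. Then, keeping the trigger squeezed, raise the ramekin level to about 10 cm above the board and finish while still holding it there; leave the other things where they are.

Things in the scene. Friction and masses are not known exactly. Their poses are not given: they have to be found in the camera images.
- lifter: one-hand dish lifter, like a bar clamp turned jaws-down: black housing with upright pistol grip and trigger, toothed steel bar, two padded jaws. Stands freely on the jaws' rubber feet, 160 mm high, 60 wide over the feet, 0.53 kg. Origin: at foot level under the grip; z up, x along the bar towards the far jaw. Housing x -60 to +26, z 50 to 95, 30 wide (mm). No release: the jaws never open again
- lifter_grip (a point): point between fixed grip and trigger, 125 mm above the feet, x = 0 in the lifter's frame: close the gripper here along the lifter's x, from above, over both. The upright fixed grip (14 mm thick, 26 wide, z 92 to 158) has its back face at x = -33. Over grip and trigger: 64 mm at rest, about 38 mm fully squeezed (middle then at x = -14); the grip does not move in the lifter, the trigger does
- lifter_trigger (a joint): trigger angle, rad: 0 at rest, 0.39 at its stop; springs back when let go (2 to 3 N at the pads). A full free squeeze pushes the far jaw 5 to 15 mm nearer and the ratchet keeps it there; picking the lifter up by grip and trigger is one squeeze. Once both jaws bear on the dish the trigger stalls part way, and the jaws press with about 1.4 times the squeeze given to the trigger
- trigger_face (a point): middle of the trigger's front face, where a finger presses; at rest at x = +31, z = 124 mm in the lifter's frame. The pad is 24 mm wide, from z 96 to 153, and leans 0.16 rad forward at rest; its hinge is in the housing at x = +14, z = 50
- lifter_bar (a joint): travel of the toothed bar with the far jaw, m: the opening between the V bottoms of the pads is 110 mm minus this; 0 to 8 mm at the start, it only grows, by teeth of 5 mm, and is 37 to 40 mm with the ramekin gripped. The bar's tail sticks out behind the housing at z 66 to 78 mm, to x = -77 mm minus this travel in the lifter's frame
- near_jaw: fixed jaw of the lifter, under the back of the housing. Its pad, a shallow hollow V of two rubber facets, 46 mm wide, 7 to 43 mm above the foot, has the V's bottom at x = -45 mm, its outer lips 7 mm further in, in the lifter's frame; steel plate and 60 mm wide foot lie up to 22 mm behind it. Origin: at foot level under the V's bottom; axes as the lifter's
- far_jaw: moving jaw on the front end of the toothed bar, mirror image of the near jaw. Origin: at foot level under its V's bottom, at x = +65 mm minus the bar's travel in the lifter's frame; axes as the lifter's
- ramekin: small white ramekin, round, 69 mm across the rim, 42 mm high, 0.1 to 0.2 kg, standing on the left or the right half of the chopping board. Origin: centre of its underside. It cracks if a jaw presses it with more than 45 N, about 30 N of squeeze on the trigger; 10 to 20 N of squeeze is right
- chopping_board: flat beech board, 250 mm along its x, 370 along its y, 22 mm thick, fixed. Origin: centre of its underside; z up. The ramekin stands about 95 mm from its middle along y, the small bowl as far to the other side: there is room for the lifter with its bar along the board's x
- small_bowl: small olive-wood bowl, 124 mm across, 45 mm high, on the other half of the board; leave it. Origin: centre of its underside
- lemon: lemon, 71 x 53 x 51 mm, near the board's far edge, half way along; leave it. Origin: centre of its underside
- garlic: garlic bulb, 53 mm, on the worktop to the right of the lifter; leave it. Origin: underside
- lime: lime, 53 x 46 x 48 mm, on the worktop to the right of the lifter; leave it. Origin: underside
- mug: white mug, 87 mm across, 96 mm high, on the worktop at the left; leave it. Origin: centre of its underside
Not all that is in view belongs to the job. What is shaped like the ramekin but purple is not meant.

How it is judged:
On the way, in this order (a step that is already met when the one before it is completed fails the run):
1. the lifter stands on the board with a jaw either side of the ramekin (height (world z) of lifter between 0.018 and 0.028 m and height (world z) of ramekin below 0.028 m and x of ramekin in the frame of near_jaw above 0.028 m and x of ramekin in the frame of far_jaw below -0.028 m and y of ramekin in the frame of lifter between -0.02 and 0.02 m), for 0.1 s.
2. both jaws bear on the ramekin while it still stands on the board (contact force between each of near_jaw, far_jaw and ramekin above 6 N and height (world z) of ramekin below 0.03 m), for 0.2 s.
At the end, for the whole second after the job is handed in: the gripper still squeezes the lifter (over 3 N), both jaws press on the ramekin (over 6 N each), its underside is 60 to 180 mm above the board, level within 0.2 rad and at rest (under 0.03 m/s), and bowl, lemon, garlic, lime and mug are within 30 mm of where they were (contact force between each of near_jaw, far_jaw and ramekin above 6 N and height (world z) of ramekin between 0.082 and 0.202 m and angle between ramekin's own z axis and vertical below 0.2 rad and height (world z) of lifter above 0.075 m and contact force between the fingers and lifter above 3 N and contact force between the fingers and ramekin below 0.5 N and linear speed of ramekin below 0.03 m/s and contact force between ramekin and chopping_board below 0.1 N and distance of each of small_bowl, lemon, garlic, lime, mug from where it was at the start of the episode below 0.03 m); the arm keeps its last pose, push and grip.
It fails at once if a jaw presses the ramekin with more than 45 N and cracks it (contact force between any of near_jaw, far_jaw and ramekin above 45 N).
It fails at once if the gripper or arm touches the ramekin (contact force between any of the arm, the fingers and ramekin above 1 N).
It fails at once if the ramekin is tipped over (angle between ramekin's own z axis and vertical above 0.5 rad).
It fails at once if a bystander is knocked away (distance of any of small_bowl, lemon, garlic, lime, mug from where it was at the start of the episode above 0.05 m).
It also fails if it takes over 64 s, if anything falls off the work surface, if the arm or the gripper's body presses on something with over 40 N, if the wrist force passes 120 N, or if a joint passes its speed limit or range.

### The arm

A 6-joint arm with a two-finger parallel gripper is mounted at the origin on a cart in front of the work surface, level with it; the furniture and walls round the work are solid. World frame = base frame: x ahead of the robot, y to its left, z up, the work surface at z = 0. Lengths are in m, angles in rad, forces in N, time in s.
With the tool pointing down it reaches from about 0.15 to 0.775 m from the base axis. Payload 6.1 kg.
Tool frame: the origin (TCP) lies at the very end of the fingers, on their centre line; the grasp point (between the pads) lies 19 mm behind it (robot.tcp_to_grasp is the distance from the TCP to the grasp point, in m); z points along the fingers, y is the line along which they close (so a half turn about z gives the same grasp; the last joint's range is limited). The gripper opens to 85 mm and grips with 20 to 120 N. Pads are 22 mm wide; open, the fingers measure 114 mm over their backs; the gripper's body (76 mm by 85 mm) begins 54 mm behind the grasp point. The pads swing forward as they close: fully open they stand 13 mm farther back than shut.
Start: joints at [1.134, 0.126, -0.04, 1.405, 0, 1.571], TCP at [0.222, 0.476, 0.231] pointing down, gripper open.
Joint ranges: [-2.72, 2.72], [-0.95, 1.95], [-1.27, 1.35], [-1.78, 2.02], [-1.46, 1.47], [-3.14, 3.14]. Speed limits (rad/s): [2.39, 2.39, 3.01, 3.14, 3.14, 3.14].

### API

Orientations are given as a rotation vector (axis times angle).
In Python, from cell import robot gives the robot as it stands. Calls block until the motion is done:
- robot.reach(position, orientation): joint-space move of the TCP to a pose.
- robot.servo_line(position, rot=None, max_speed=0.15, guard=None): straight line of the TCP; rot=None keeps the orientation; max_speed is the mean speed in m/s. With guard (N) it stops when the force on the tool has changed by that much, and returns True; else False.
- robot.move_joints(angles): joint-space move.
- robot.gripper_open() and robot.close_gripper(effort=None): open the fingers fully, or close them until they stop; effort is the grip in N (None keeps the last).
- robot.dwell(seconds).
- robot.ik(position, orientation): joint angles nearest the present ones, or None.
- robot.read_camera(name): name is "scene" or "top"; returns (picture, depth): 400x640x3 uint8, red, green, blue; 400x640 float32, m along the optical axis (not along the pixel's ray), 0 where there is no reading.
- robot.camera_model(name): a dict with "fx", "fy", "cx", "cy" (pixels), "position" and "rotation" of the camera in the world. Camera axes: x right, y up, looking along -z (the intrinsics and any distortion apply to the point x, -y, -z); pixel columns grow to the right and rows downward; lengths in m; the calibration is good to about 2 mm. A picture is of the moment at which its call begins. camera_model takes no time and is no camera call.
A pose or a line that the arm cannot do raises robot.PlanningError and nothing moves.
- robot.job_done(): hands the job in; it is judged then, once.
Trained networks look in the newest picture that a camera, given by its name, has taken for a name from the list of things; names that differ only in an ending like _2 or _b are one class to them, and where a whole thing is asked for, a point or a joint stands for the part that bears it (a point fixed in the world has none). Each returns a list of dicts, best first, with "score" (0 to 1); they miss things now and then, are a little off and sometimes report something else, mostly with a low value. They report only what shows in the picture. A call takes as long as a camera call. They do not tell look-alikes from the thing itself.
- robot.recognise(target, camera): "position" ([x, y, z] in m, in world coordinates, good to about 4 mm: the middle of the surface that is visible of it).
- robot.masks_of(target, camera): "mask" (400x640 bool, what is visible of it).
Readings, each from a call of its own:
- robot.current_time_s(): time.
- robot.current_q(): joint angles.
- robot.current_qvel(): joint speeds.
- robot.current_joint_torque(): joint torques, N m.
- robot.current_eef_pos(): TCP position.
- robot.current_tool_rot(): TCP orientation.
- robot.current_ft_force(): force on the tool from outside, world axes, zero at the start.
- robot.current_ft_torque(): the same for the moment, N m.
- robot.current_width(): finger opening in m.
- robot.current_finger_force(): force on a finger pad.
Only numpy, scipy, OpenCV 4.12 (cv2) and the standard library are available. Lean on these libraries where they do the work, as an engineer would, in place of code of your own. Each camera call takes 0.05 s, during which the arm holds its last target. There are 200 camera calls.

## Working session

There is one attempt and no reset: what is moved stays moved. The work goes in short steps, each a Python script; the robot and the scene stay as the last script left them, time stands still between calls to the robot, and variables do not carry over. Pictures are saved under pics/ and viewed, at most 10 in all, crops included, and the job is handed in when it is done.

```bash
mkdir -p pics; ls; cat > h.py <<'E'
import numpy as np, cv2
from cell import robot
from scipy.spatial.transform import Rotation as R
def cloud(cam):
    p,d=robot.read_camera(cam); m=robot.camera_model(cam)
    v,u=np.mgrid[0:400,0:640]
    P=np.stack([(u-m['cx'])/m['fx']*d,-(v-m['cy'])/m['fy']*d,-d],-1)
    Rm=np.array(m['rotation']); 
    if Rm.shape!=(3,3): Rm=R.from_rotvec(Rm).as_matrix()
    W=P@Rm.T+np.array(m['position']); W[d==0]=np.nan
    return p,d,W
def save(p,n): cv2.imwrite('pics/'+n+'.png',p[:,:,::-1])
E
python3 - <<'E'
from h import *
for c in ('scene','top'):
    p,d,W=cloud(c); save(p,c+'0'); print({k:v for k,v in robot.camera_model(c).items()})
    for t in ['lifter','ramekin','chopping_board','small_bowl','lemon','garlic','lime','mug','lifter_grip','trigger_face','near_jaw','far_jaw']:
        print(c,t,[(np.round(r['position'],3).tolist(),round(r['score'],2)) for r in robot.recognise(t,c)])
E
```

```text
pics
{'fx': 364.21060757199155, 'fy': 364.21060757199155, 'cx': 313.39126025724084, 'cy': 201.53370176983867, 'position': array([-0.23026205, -0.53231077,  0.93635901]), 'rotation': array([ 0.78705822, -0.37009276, -0.84081809])}
scene lifter [([0.461, -0.245, 0.077], 0.82)]
scene ramekin [([0.565, -0.111, 0.023], 0.91), ([0.304, 0.203, 0.022], 0.9), ([0.516, 0.066, 0.051], 0.81), ([0.395, -0.104, 0.023], 0.71), ([0.464, -0.441, 0.039], 0.16)]
scene chopping_board [([0.47, 0.111, 0.024], 0.82), ([0.516, 0.065, 0.048], 0.27)]
scene small_bowl [([0.546, 0.258, 0.048], 0.78), ([0.522, -0.237, 0.134], 0.73)]
scene lemon [([0.516, 0.065, 0.051], 0.69), ([0.588, 0.126, 0.063], 0.47), ([0.465, -0.244, 0.078], 0.31)]
scene garlic [([0.581, -0.416, 0.032], 0.78)]
scene lime [([0.465, -0.439, 0.038], 0.58)]
scene mug [([0.388, 0.469, 0.064], 0.84)]
scene lifter_grip [([0.46, -0.242, 0.079], 0.9)]
scene trigger_face []
scene near_jaw [([0.438, -0.249, 0.018], 0.61)]
scene far_jaw [([0.563, -0.243, 0.042], 0.47)]
{'fx': 366.41634633785895, 'fy': 366.41634633785895, 'cx': 323.797349063004, 'cy': 
[... 256 characters left out ...]
[0.394, -0.104, 0.011], 0.71), ([0.298, 0.209, 0.008], 0.65), ([0.558, -0.116, 0.012], 0.63)]
top chopping_board [([0.481, 0.137, 0.021], 0.75)]
top small_bowl [([0.542, 0.253, 0.034], 0.83)]
top lemon [([0.593, 0.133, 0.063], 0.74)]
top garlic [([0.396, 0.495, 0.054], 0.64), ([0.588, -0.412, 0.033], 0.47)]
top lime [([0.475, -0.431, 0.04], 0.5), ([0.515, -0.231, 0.131], 0.47)]
top mug [([0.392, 0.493, 0.052], 0.62)]
top lifter_grip [([0.516, 0.065, 0.031], 0.63), ([0.593, 0.132, 0.062], 0.62)]
top trigger_face [([0.516, -0.229, 0.13], 0.58), ([0.481, 0.137, 0.023], 0.16)]
top near_jaw [([0.43, -0.221, 0.013], 0.49)]
top far_jaw [([0.55, -0.224, 0.079], 0.68), ([0.561, -0.214, 0.039], 0.58)]
```

View pics/scene0.png

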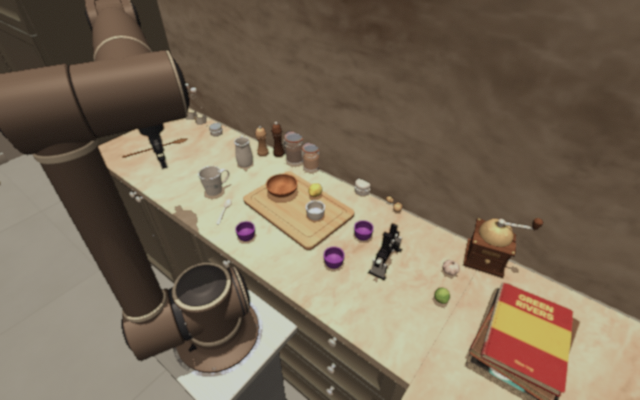

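View pics/top0.png

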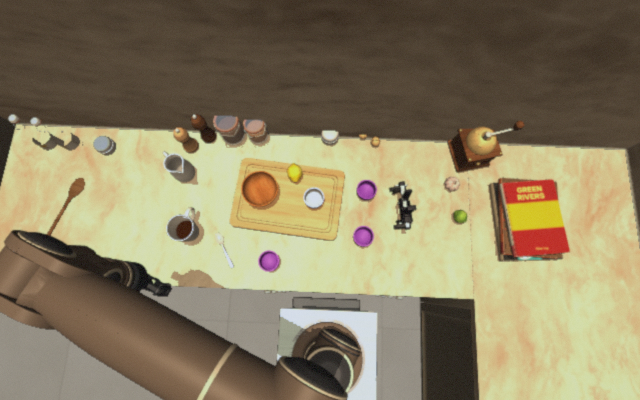

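The white ramekin is at scene (316,210) and top (314,199). The look-alikes are purple, at scene (246,231), (363,230) and (333,258), so I reject them. The lifter is at scene (386,250) and top (403,207), with the far jaw away from the robot. The mug, bowl and lemon are clearly distinct. Next I measure the poses and check the choice in a close crop.

```bash
python3 - <<'E'
from h import *
ims=[]
for c,bx in (('scene',(300,190,420,290)),('top',(290,150,430,260))):
    p,d,W=cloud(c); x0,y0,x1,y1=bx
    ims.append(cv2.resize(p[y0:y1,x0:x1],(480,400) if c=='scene' else (510,400),interpolation=cv2.INTER_CUBIC)[:, :400])
    ims[-1]=cv2.resize(ims[-1],(400,400))
    fl=np.abs(W[...,2])<.03
    # lifter
    s=(np.abs(W[...,0]-.49)<.14)&(W[...,1]>-.31)&(W[...,1]<-.165)&(W[...,2]>.012)
    P=W[s]; np.save('lift_'+c,P)
    for lo,hi in ((.012,.03),(.03,.05),(.05,.085),(.085,.1),(.1,.14),(.14,.17)):
        q=P[(P[:,2]>lo)&(P[:,2]<hi)]
        if len(q)>3:
            m=q.mean(0); e=np.linalg.svd(q[:,:2]-m[:2],full_matrices=False)[2][0]
            print(c,lo,len(q),np.round(m,3),'ang',round(np.degrees(np.arctan2(e[1],e[0]))%180,1),np.round(q.min(0),3),np.round(q.max(0),3))
    # ramekin
    g=(np.hypot(W[...,0]-.516,W[...,1]-.065)<.055)&(W[...,2]>.034)
    q=W[g]; r=q[q[:,2]>.055]; print(c,'ram',len(q),len(r),np.round(q.min(0),3),np.round(q.max(0),3))
    if len(r)>5:
        from scipy.optimize import least_squares
        f=least_squares(lambda a:np.hypot(r[:,0]-a[0],r[:,1]-a[1])-.0325,[.516,.065],loss='soft_l1',f_scale=.002); print(' rimfit',f.x.round(4),np.median(r[:,2]))
    # board
    for k in robot.masks_of('chopping_board',c)[:1]:
        q=W[k['mask']]; q=q[np.abs(q[:,2]-.022)<.008]
        rr=cv2.minAreaRect(q[:,:2].astype(np.float32)*1000); print(c,'board',rr,'z',np.median(q[:,2]))
    w=W[(np.abs(W[...,2])<.012)&(np.abs(W[...,0]-.45)<.2)&(np.abs(W[...,1]+.1)<.2)]; print('worktop z',np.median(w[:,2]))
save(np.hstack(ims),'crop1')
E
```

```text
scene 0.012 74 [ 0.47  -0.245  0.021] ang 179.5 [ 0.433 -0.265  0.012] [ 0.571 -0.221  0.03 ]
scene 0.03 96 [ 0.498 -0.245  0.04 ] ang 3.3 [ 0.433 -0.265  0.031] [ 0.572 -0.22   0.05 ]
scene 0.05 203 [ 0.476 -0.244  0.069] ang 3.5 [ 0.414 -0.264  0.05 ] [ 0.575 -0.222  0.085]
scene 0.085 127 [ 0.458 -0.244  0.093] ang 176.8 [ 0.432 -0.257  0.085] [ 0.517 -0.225  0.1  ]
scene 0.1 152 [ 0.486 -0.239  0.121] ang 5.6 [ 0.455 -0.252  0.1  ] [ 0.525 -0.221  0.14 ]
scene 0.14 108 [ 0.483 -0.238  0.152] ang 7.8 [ 0.459 -0.253  0.141] [ 0.53  -0.22   0.164]
scene ram 244 100 [0.476 0.028 0.034] [0.549 0.099 0.068]
 rimfit [0.5111 0.0638] 0.06100433775228714
scene board ((517.6322021484375, 155.80032348632812), (374.5569152832031, 253.62237548828125), 84.52302551269531) z 0.02015867312831987
worktop z -0.0012570887259950592
top 0.012 26 [ 0.493 -0.222  0.021] ang 8.4 [ 0.434 -0.262  0.013] [ 0.563 -0.204  0.03 ]
top 0.03 65 [ 0.52  -0.221  0.041] ang 4.4 [ 0.434 -0.261  0.03 ] [ 0.568 -0.203  0.049]
top 0.05 225 [ 0.502 -0.228  0.073] ang 5.1 [ 0.415 -0.26   0.05 ] [ 0.574 -0.204  0.085]
top 0.085 135 [ 0.466 -0.235  0.094] ang 9.1 [ 0.435 -0.257  0.085] [ 0.572 -0.218  0.1  ]
top 0.1 72 [ 0.49  -0.231  0.117] ang 4.9 [ 0.454 -0.246  0.1  ] [ 0.523 -0.219  0.14 ]
top 0.14 87 [ 0.487 -0.234  0.155] ang 6.2 [ 0.46  -0.25   0.141] [ 0.53  -0.22   0.166]
top ram 168 99 [0.479 0.033 0.034] [0.546 0.1   0.07 ]
 rimfit [0.5121 0.0663] 0.06331967721180232
top board ((518.7523193359375, 157.8317108154297), (370.1075439453125, 251.06161499023438), 84.29302215576172) z 0.021567679784725735
worktop z -0.00012482284056858362
```

View pics/crop1.png

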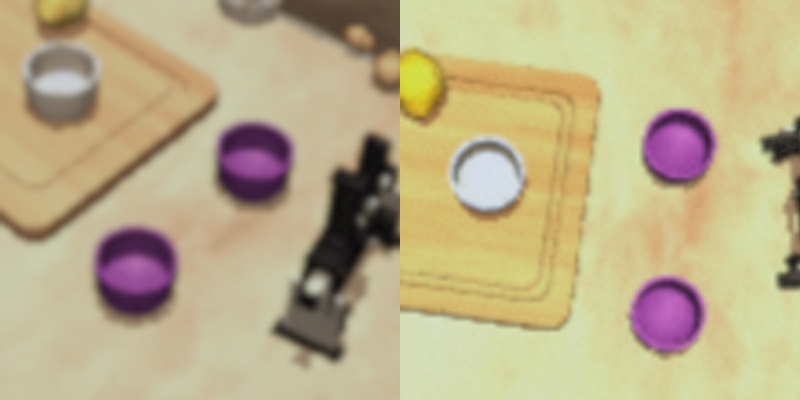

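The crop confirms that the only white ramekin on the board is at about (0.512, 0.065), with the purple ones off the board. The lifter stands jaws-down, with its bar roughly along world x. Now I fit its pose and move above it.

```bash
cat >> h.py <<'E'
def rot(yaw,flip=1):
    y=flip*np.array([np.cos(yaw),np.sin(yaw),0]); z=np.array([0,0,-1.]); x=np.cross(y,z)
    return R.from_matrix(np.stack([x,y,z],1)).as_rotvec()
def sdbox(p,lo,hi):
    c=(np.array(lo)+hi)/2;h=(np.array(hi)-lo)/2; q=np.abs(p-c)-h
    return np.linalg.norm(np.maximum(q,0),axis=1)+np.minimum(q.max(1),0)
def fitlift(P,x0,zf=0.0):
    from scipy.optimize import least_squares
    def res(a):
        c,s=np.cos(a[2]),np.sin(a[2]); d=P-[a[0],a[1],zf]
        q=np.stack([c*d[:,0]+s*d[:,1],-s*d[:,0]+c*d[:,1],d[:,2]],1)*1000
        t=q.copy(); t[:,0]-=(q[:,2]-124)*.16
        return np.minimum.reduce([np.abs(sdbox(q,[-60,-15,50],[26,15,95])),np.abs(sdbox(q,[-33,-13,92],[-19,13,158])),np.abs(sdbox(t,[20,-12,96],[31,12,153])),
          np.abs(sdbox(q,[-77,-6,66],[75,6,78])),np.abs(sdbox(q,[-67,-30,0],[-45,30,10])),np.abs(sdbox(q,[65,-30,0],[87,30,10]))])
    return least_squares(res,x0,loss='soft_l1',f_scale=3,x_scale=[.01,.01,.1],diff_step=1e-4)
E
python3 - <<'E'
from h import *
A=[np.load(f'lift_{c}.npy') for c in('scene','top')]
for P in A+[np.vstack(A)]:
    f=fitlift(P,[.493,-.237,.09]); print(f.x.round(4),np.degrees(f.x[2]),np.median(np.abs(f.fun)))
L=f.x
print(robot.current_time_s(),robot.current_tool_rot())
for fl in(1,-1):
    print(fl,robot.ik([L[0],L[1],.106],rot(L[2],fl)),robot.ik([.5,.065,.25],rot(np.radians(-5.6),fl)))
E
```

```text
[ 0.4951 -0.2368  0.0847] 4.853037137288286 1.9916690471087053
[ 0.4954 -0.234   0.1269] 7.273110207525874 1.6582482852284972
[ 0.4951 -0.2353  0.1106] 6.337954448653838 1.7816249164374902
1.5 [6.80711187e-01 3.06693520e+00 1.01694357e-05]
1 [-0.44365813  0.19786006 -0.2301316   1.14280467  0.          1.01652003] [ 1.29275004e-01  8.73019716e-02 -4.20174928e-02  1.44147686e+00
 -4.44089210e-16  1.79780977e+00]
-1 [-4.43658126e-01  1.97860056e-01 -2.30131597e-01  1.14280467e+00
 -4.44089210e-16 -2.12507263e+00] [ 1.29275004e-01  8.73019716e-02 -4.20174928e-02  1.44147686e+00
 -4.44089210e-16 -1.34378288e+00]
```

```bash
python3 - <<'E'
from h import *
L=np.array([.495,-.2355]); yaw=np.radians(6.2); ux=np.array([np.cos(yaw),np.sin(yaw)])
g=L+0*ux; r=rot(yaw)
q=robot.current_eef_pos(); robot.servo_line([q[0],q[1],.33],max_speed=.25)
robot.reach([*g,.30],r)
print('t',robot.current_time_s())
hit=robot.servo_line([*g,.106],max_speed=.12,guard=8)
print('hit',hit,robot.current_eef_pos().round(4),robot.current_ft_force().round(2),robot.current_time_s())
if not hit:
    robot.close_gripper(20); print('w',robot.current_width(),robot.current_finger_force(),robot.current_ft_force().round(2),robot.current_time_s())
    p=robot.current_eef_pos(); robot.servo_line([p[0],p[1],.106+.10],max_speed=.1)
    print('w',robot.current_width(),robot.current_finger_force(),robot.current_ft_force().round(2),robot.current_eef_pos().round(4),robot.current_time_s())
for c in('scene','top'):
    p,d,W=cloud(c); save(p,c+'2')
    s=(np.abs(W[...,0]-.50)<.13)&(W[...,1]>-.31)&(W[...,1]<-.165)&(W[...,2]>.02); np.save('air_'+c,W[s])
    cr=p[190:300,330:450] if c=='scene' else p[150:260,340:460]
    save(cv2.resize(cr,None,fx=4,fy=4,interpolation=cv2.INTER_CUBIC),'air_'+c)
E
```

```text
t 4.7333
hit False [ 0.4954 -0.2357  0.1067] [ 0.01 -0.54 -0.06] 6.5
w 0.037145634180010344 19.3031060078647 [-5.76  0.11  8.4 ] 7.0167
w 0.036442218640227314 19.329974647262134 [-0.13 -0.69 -5.47] [ 0.4943 -0.2355  0.2051] 8.1667
```

View pics/air_scene.png

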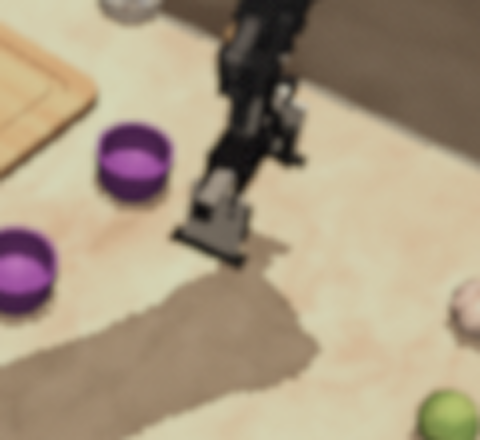

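```bash
python3 - <<'E'
from h import *
for c in('scene','top'):
    P=np.load(f'air_{c}.npy')
    for lo in np.arange(.08,.2,.02):
        q=P[(P[:,2]>lo)&(P[:,2]<lo+.02)]
        if len(q)>3: print(c,lo.round(2),len(q),np.percentile(q,3,axis=0).round(3),np.percentile(q,97,axis=0).round(3))
    z=P[:,2]; print('lowest',np.sort(z[z>.06])[:8].round(3))
E
```

```text
scene 0.08 14 [ 0.44  -0.267  0.097] [ 0.571 -0.225  0.1  ]
scene 0.1 153 [ 0.439 -0.267  0.101] [ 0.571 -0.215  0.119]
scene 0.12 87 [ 0.447 -0.262  0.121] [ 0.566 -0.221  0.14 ]
scene 0.14 102 [ 0.447 -0.261  0.141] [ 0.569 -0.221  0.16 ]
scene 0.16 174 [ 0.416 -0.254  0.161] [ 0.572 -0.226  0.179]
scene 0.18 150 [ 0.448 -0.254  0.182] [ 0.513 -0.226  0.198]
lowest [0.097 0.098 0.098 0.098 0.098 0.099 0.099 0.099]
top 0.1 50 [ 0.444 -0.229  0.101] [ 0.572 -0.196  0.119]
top 0.12 46 [ 0.461 -0.243  0.121] [ 0.566 -0.204  0.139]
top 0.14 45 [ 0.476 -0.235  0.14 ] [ 0.566 -0.204  0.159]
top 0.16 128 [ 0.481 -0.235  0.162] [ 0.573 -0.214  0.179]
top 0.18 53 [ 0.481 -0.233  0.18 ] [ 0.57  -0.217  0.195]
lowest [0.101 0.101 0.101 0.101 0.102 0.102 0.102 0.102]
```

```bash
python3 - <<'E'
from h import *
ram=np.array([.5118,.0652]); yaw=np.radians(-11); ux=np.array([np.cos(yaw),np.sin(yaw)]); uy=np.array([-ux[1],ux[0]])
p=robot.current_eef_pos(); robot.servo_line([p[0],p[1],.27],max_speed=.2)
g=ram-.013*ux; robot.reach([*g,.27],rot(yaw)); robot.servo_line([*g,.106+.075],max_speed=.12); robot.dwell(.2)
print('t',robot.current_time_s(),'w',robot.current_width(),robot.current_eef_pos().round(4))
ims=[]
for c in('scene','top'):
    p,d,W=cloud(c)
    cr=p[160:260,260:380] if c=='scene' else p[140:240,260:380]
    ims.append(cv2.resize(cr,None,fx=3.3,fy=3.3,interpolation=cv2.INTER_CUBIC))
    D=W[...,:2]-ram; a=D@ux; b=D@uy; z=W[...,2]
    s=(np.abs(a)<.12)&(np.abs(b)<.045)&(z>.075)&(z<.115)
    print(c,'jaw a',np.percentile(a[s],[1,99]).round(4),'near b',np.percentile(b[s&(a<-.03)],[2,98]).round(3) if (s&(a<-.03)).any() else 0,'far b',np.percentile(b[s&(a>.03)],[2,98]).round(3) if (s&(a>.03)).any() else 0,'zmin',np.nanmin(z[s]))
    s2=(np.abs(a)<.05)&(np.abs(b)<.05)&(z>.03)&(z<.068); print('  ram ext',np.percentile(a[s2],[1,99]).round(3),np.percentile(b[s2],[1,99]).round(3))
    q=W[(np.hypot(W[...,0]-.591,W[...,1]-.131)<.05)&(z>.035)&(z<.08)]; print('  lemon',np.percentile(q,[2,98],axis=0).round(3).tolist())
save(np.hstack(ims),'above')
E
```

```text
t 10.9833 w 0.036755385550423944 [0.4995 0.0677 0.1819]
scene jaw a [-0.0653  0.0669] near b [-0.03   0.025] far b [-0.029  0.016] zmin 0.07571053545125817
  ram ext [-0.034  0.034] [-0.035  0.031]
  lemon [[0.581, 0.113, 0.036], [0.59, 0.115, 0.038]]Traceback (most recent call last):
  File "<stdin>", line 13, in <module>
    return _quantile_unchecked(
        a, q, axis, out, overwrite_input, method, keepdims, weights)
    return _ureduce(a,
                    func=_quantile_ureduce_func,
    ...<5 lines>...
                    overwrite_input=overwrite_input,
                    method=method)
    r = func(a, **kwargs)
    result = _quantile(arr,
                       quantiles=q,
    ...<2 lines>...
                       out=out,
                       weights=wgt)
    slices_having_nans = np.isnan(arr[-1, ...])
                                  ~~~^^^^^^^^^
IndexError: index -1 is out of bounds for axis 0 with size 0
```

The jaws straddle the ramekin symmetrically in the cloud: outer faces at ±66 mm and lateral error about 1 mm. I lower it now.

```bash
python3 - <<'E'
from h import *
p=robot.current_eef_pos()
f0=robot.current_ft_force().copy()
robot.servo_line([p[0],p[1],.14],max_speed=.08,guard=6)
print(robot.current_eef_pos().round(4),(robot.current_ft_force()-f0).round(2))
h=robot.servo_line([p[0],p[1],.1245],max_speed=.02,guard=3)
print(h,robot.current_eef_pos().round(4),(robot.current_ft_force()-f0).round(2),robot.current_width(),robot.current_time_s())
ram=np.array([.5118,.0652]); yaw=np.radians(-11); ux=np.array([np.cos(yaw),np.sin(yaw)]); uy=np.array([-ux[1],ux[0]])
ims=[]
for c in('scene','top'):
    pp,d,W=cloud(c)
    cr=pp[160:260,260:380] if c=='scene' else pp[140:240,260:380]
    ims.append(cv2.resize(cr,None,fx=3.3,fy=3.3,interpolation=cv2.INTER_CUBIC))
    D=W[...,:2]-ram; a=D@ux; b=D@uy; z=W[...,2]
    s=(np.abs(a)<.12)&(np.abs(b)<.045)&(z>.027)&(z<.06)
    print(c,'a',np.percentile(a[s],[1,99]).round(4))
save(np.hstack(ims),'down')
E
```

```text
[0.4994 0.0677 0.1401] [ 0.67 -0.27  1.09]
True [0.4992 0.0679 0.1293] [-1.54  0.66  9.76] 0.03689626280420763 12.3083
scene a [-0.0639  0.0602]Traceback (most recent call last):
  File "<stdin>", line 16, in <module>
    return _quantile_unchecked(
        a, q, axis, out, overwrite_input, method, keepdims, weights)
    return _ureduce(a,
                    func=_quantile_ureduce_func,
    ...<5 lines>...
                    overwrite_input=overwrite_input,
                    method=method)
    r = func(a, **kwargs)
    result = _quantile(arr,
                       quantiles=q,
    ...<2 lines>...
                       out=out,
                       weights=wgt)
    slices_having_nans = np.isnan(arr[-1, ...])
                                  ~~~^^^^^^^^^
IndexError: index -1 is out of bounds for axis 0 with size 0
```

```bash
cat > pump.py <<'E'
from h import *
import sys
yaw=np.radians(-11); ux=np.array([np.cos(yaw),np.sin(yaw)])
def st(n): print(n,'t',round(robot.current_time_s(),2),'w',round(robot.current_width(),4),'ff',round(robot.current_finger_force(),2),'ft',robot.current_ft_force().round(2),robot.current_eef_pos().round(4),flush=True)
robot.dwell(.2); st('hold')
robot.gripper_open(); st('open')
p=robot.current_eef_pos(); robot.servo_line([*(p[:2]+.009*ux),.129],max_speed=.04); st('shift')
robot.close_gripper(20); robot.dwell(.3); st('closed')
ram=np.array([.5118,.0652]); uy=np.array([-ux[1],ux[0]])
pp,d,W=cloud('scene'); z=W[...,2]; D=W[...,:2]-ram; a=D@ux; b=D@uy
s=(np.abs(a)<.12)&(np.abs(b)<.045)&(z>.027)&(z<.06); print('jaws a',np.percentile(a[s],[1,99]).round(4))
r=s&(pp.min(-1)>140)&(z>.045); print('white',r.sum(),a[r].mean(),b[r].mean())
save(cv2.resize(pp[150:270,250:390],None,fx=4,fy=4,interpolation=cv2.INTER_CUBIC),sys.argv[1])
E
python3 pump.py pump1
```

```text
hold t 12.61 w 0.0366 ff 23.35 ft [-0.19  1.62  6.79] [0.4992 0.0679 0.1292]
open t 13.15 w 0.0851 ff 0.6 ft [ 1.33 -0.54 -0.58] [0.4978 0.0676 0.1277]
shift t 13.52 w 0.0857 ff 0.0 ft [ 0.1  -0.34  0.34] [0.5068 0.0658 0.129 ]
closed t 14.32 w 0.0367 ff 19.93 ft [-2.31  0.26  8.21] [0.5069 0.066  0.1304]
jaws a [-0.0569  0.0625]
white 0 nan nanpump.py:12: RuntimeWarning: Mean of empty slice.
  r=s&(pp.min(-1)>140)&(z>.045); print('white',r.sum(),a[r].mean(),b[r].mean())
  ret = ret.dtype.type(ret / rcount)
```

View pics/pump1.png

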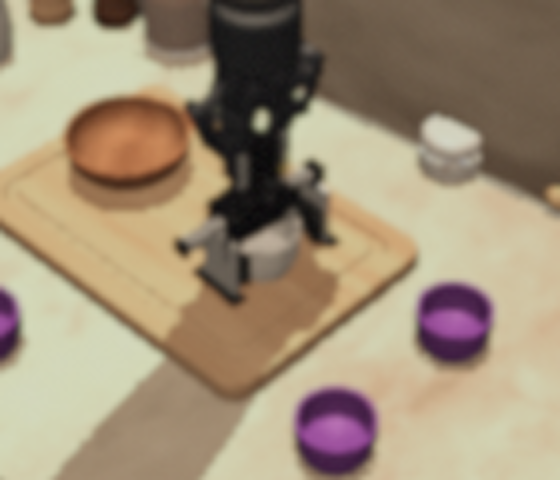

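The lifter straddles the upright ramekin, with the near jaw at crop (225,265) and the ramekin at (270,255). The trigger went fully in at 36.7 mm, so the jaws don't bear on it yet. Pump again.

```bash
python3 pump.py pump2 2>/dev/null
```

```text
hold t 14.57 w 0.0368 ff 19.92 ft [-2.39  0.44  6.94] [0.5069 0.066  0.1304]
open t 15.11 w 0.0857 ff 0.58 ft [ 0.73  0.13 -0.13] [0.5063 0.0658 0.1287]
shift t 15.47 w 0.0855 ff 0.0 ft [-0.05  0.13  0.16] [0.5153 0.064  0.1289]
closed t 16.28 w 0.0367 ff 19.81 ft [-1.36 -0.15  8.87] [0.5154 0.0643 0.1305]
jaws a [-0.0488  0.0611]
white 0 nan nan
```

```bash
python3 pump.py pump3 2>/dev/null
```

```text
hold t 16.53 w 0.0365 ff 19.8 ft [-2.78  0.6   9.59] [0.5154 0.0643 0.1305]
open t 17.07 w 0.0855 ff 0.58 ft [ 0.38  0.89 -0.81] [0.5149 0.0641 0.1286]
shift t 17.43 w 0.0854 ff 0.0 ft [-0.9  -0.49  0.46] [0.5238 0.0623 0.1289]
closed t 18.27 w 0.037 ff 18.55 ft [-6.83  1.19 10.72] [0.5227 0.0627 0.1303]
jaws a [-0.0422  0.066 ]
white 0 nan nan
```

View pics/pump3.png

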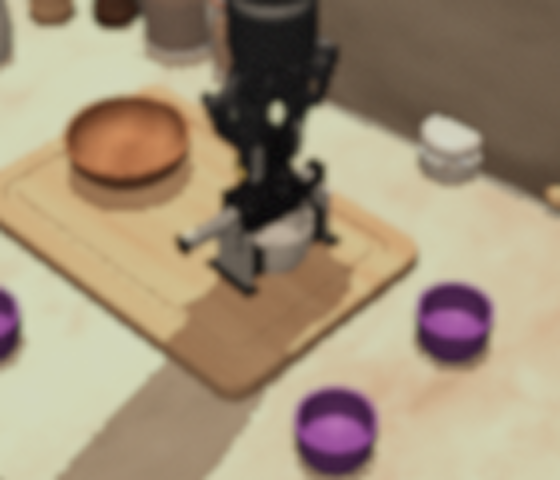

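The ramekin is still upright between the jaws, at crop (280,248), and both jaws are close to it. The trigger again reached nearly full stroke. I drag the lifter back 10 mm to undo the drift, then pump once more.

```bash
sed -i "s/^robot.gripper_open(); /if len(sys.argv)>2: p=robot.current_eef_pos(); robot.servo_line([*(p[:2]-.01*ux),.1297],max_speed=.04); st('back')\n&/" pump.py; python3 pump.py pump4 back 2>/dev/null
```

```text
hold t 18.52 w 0.0375 ff 18.55 ft [-7.33  1.49 10.97] [0.5227 0.0627 0.1303]
back t 18.94 w 0.0371 ff 22.6 ft [ 0.33 -1.03  4.92] [0.5128 0.0647 0.1302]
open t 19.48 w 0.0855 ff 0.58 ft [-0.01 -0.12 -1.69] [0.5126 0.0646 0.1294]
shift t 19.84 w 0.0853 ff 0.0 ft [ 0.45 -0.24 -0.57] [0.5215 0.0628 0.1289]
closed t 20.64 w 0.0461 ff 18.99 ft [-6.47 -0.38 10.33] [0.5202 0.0632 0.1303]
jaws a [-0.0494  0.0551]
white 0 nan nan
```

The trigger stalled part way, at 46 mm with 19 N, so both jaws bear on the ramekin. Now the lift.

```bash
python3 - <<'E'
from h import *
def st(n): print(n,'t',round(robot.current_time_s(),2),'w',round(robot.current_width(),4),'ff',round(robot.current_finger_force(),2),'ft',robot.current_ft_force().round(2),robot.current_eef_pos().round(4),flush=True)
robot.dwell(.3); st('a')
p=robot.current_eef_pos()
robot.servo_line([p[0],p[1],.150],max_speed=.03); st('b')
robot.servo_line([p[0],p[1],.231],max_speed=.05); robot.dwell(.5); st('c')
ims=[]
for c in('scene','top'):
    pp,d,W=cloud(c)
    cr=pp[130:250,250:390] if c=='scene' else pp[130:250,250:390]
    ims.append(cv2.resize(cr,None,fx=2.8,fy=2.8,interpolation=cv2.INTER_CUBIC))
save(np.hstack(ims),'lifted')
E
```

```text
a t 20.99 w 0.0461 ff 19.0 ft [-5.96  2.21 10.37] [0.5202 0.0632 0.1303]
b t 21.84 w 0.045 ff 21.15 ft [ 0.12  0.03 -7.2 ] [0.5202 0.0632 0.1498]
c t 24.11 w 0.0449 ff 21.17 ft [-0.83  0.11 -6.6 ] [0.5202 0.0632 0.231 ]
```

View pics/lifted.png

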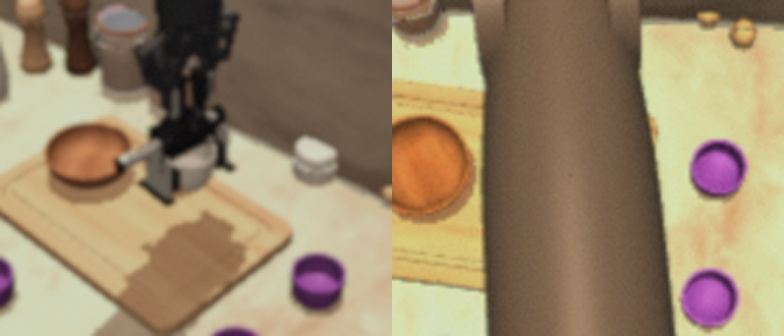

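The scene view shows the ramekin held level between the jaws at crop (190,165), clear of the board with its shadow below. The tool weight rose by about 1.1–1.7 N, which fits the ramekin. I hand it in.

```bash
python3 -c "
from cell import robot
print(robot.current_width(),robot.current_finger_force()); print(robot.job_done())"
```

```text
0.044734228399452576 21.171519149502274
the job is handed in; nothing more can be done
None
```

The job is handed in with the lifter holding the ramekin level about 10 cm above the board at about 21 N of squeeze; no verdict came back, and the lemon was hidden from both cameras, so I couldn't check it hadn't moved.

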